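Pop open the charging hatch of a wheelchair battery

ROBOT

A 6-joint arm with a two-finger parallel gripper is mounted at the origin on the work surface. World frame = base frame: x ahead of the robot, y to its left, z up, the work surface at z = 0. Lengths are in m, angles in rad, forces in N, time in s.
With the tool pointing down it reaches from about 0.25 to 0.775 m from the base axis. Payload 4 kg.
Tool frame: the origin (TCP) lies midway between the tips of the shut fingers; the grasp point (between the pads) lies 19 mm behind it; x points along the fingers, y is the direction in which the jaws open and shut, and the axes are right-handed (so a half turn about x gives the same grasp; the last joint's range is limited). The gripper opens to 85 mm and grips with 20 to 120 N. Pads are 22 mm wide; open, the fingers measure 114 mm over their backs; the gripper's body (76 mm by 85 mm) begins 54 mm behind the grasp point. The pads swing forward as they close: fully open they stand 13 mm farther back than shut.
Start: joints at [-1.307, 0.087, 1.371, -0, 1.684, -0.103], TCP at [0.197, -0.513, 0.231] pointing down, gripper open.
Joint ranges: [-3.1, 3.1], [-0.76, 2.03], [0.27, 2.55], [-1.08, 4.22], [0.17, 2.65], [-2.57, 2.57]. Speed limits (rad/s): [2.79, 2.79, 3.14, 3.14, 3.14, 3.14].

INTERFACE

Orientations are given as a 3x3 rotation matrix whose columns are the frame's x, y, z axes.
In Python, from station import * gives the robot as it stands. The module is installed in compiled form; this text tells all that it offers.
- The arm moves only by the shell command python3 -m crank 'ROWS'. ROWS is JSON, a list of rows, each a list of 3 entries, a list of its own where there are three numbers: the turn, a rotation vector about the tool's x, y, z in rad, then the shift along the tool's x, y, z in m, then the closure in counts, from 0 (fully open) to 255 (shut). A call has exactly 5 rows; each row is the pose to reach, as a shift and turn from the pose commanded when the call began, along the tool's axes at that moment; what a row does not reach only later rows make up. A row lasts 1/8 s, in which the tool goes at most 62.5 mm and 10.7 degrees, less where a joint would pass 70% of its speed; a pose out of reach is approached as far as the arm can. A call with a gripper value outside its range is refused whole. The fingers move at their own pace and stop on an object; the grip force is fixed at half the most. Time passes only in rows, so rows that repeat a pose let the fingers close, or fill a call up. It gives the time, the measured TCP pose, the force and the opening at its end, in the units of the state.
- read_state(): the state, without advancing time (a new reading comes with each control period).
- get_image(name): name is "side" or "top"; returns the picture (384x512x3 uint8, red, green, blue); there is no depth.
- camera_params(name): a dict with "vfov" (degrees; the focal length in pixels is half the picture's height over the tangent of half this angle, whatever the lens; pixels are square), "cx", "cy" (the principal point, pixels), "k1" (the pictures are not rectified: a ray, as slopes to the right and down, at radius r is drawn at 1 + k1 r^2 times it, then the intrinsics apply), "rvec" (rotation vector, rad) and "tvec" (3), from world to camera coordinates, as OpenCV has them. Camera axes: x right, y down, z forward; pixel columns grow to the right and rows downward; lengths in m; the calibration is good to about 2 mm. A picture is of the moment at which its call begins. camera_params takes no time and is no camera call.
- close_job(): hands the job in, once; it reports no verdict.
The state is a dict: "t": time; "joint_positions": joint angles; "dq": joint speeds; "joint_torque": joint torques, N m; "position": TCP position; "eef_rot": TCP orientation; "wrist_force": force on the tool from outside, world axes, zero at the start; "moment": the same for the moment, N m; "width": finger opening in m.
Only numpy, scipy, OpenCV 4.12 (cv2) and the standard library are available. Lean on these libraries where they do the work, as an engineer would, in place of code of your own. Each camera call takes 0.05 s, during which the arm holds its last target.

TASK

Open the charging hatch of the wheelchair's battery pack, the wider of the two hatches in its top: with a fingertip press down its ribbed free edge once, as far as it goes and without slamming it, and let go, so that its push-push latch releases and the hatch springs up. Draw the hand clear and watch the hatch for three seconds to confirm that it stays open by itself; do not push it down again. Leave the narrow fuse door alone and shut, and do not pick up or shift anything else.

Things in the scene. Friction and masses are not known exactly. Their poses are not given: they have to be found in the camera images.
- pack: grey battery pack, fixed, 180 x 180 x 105 mm tall; origin at the centre of its underside, z up. In its flat top, flush, lie two hatches, both 80 mm long along pack x, hinged at their +x edge, lighter grey, free edge 22 mm from the pack's -x side: the wide one (84 mm) centred at pack y +32 mm, the narrow one (46 mm) at y -51 mm. A fixed carrying handle stands 32 mm above the top at x +72 mm.
- hatch_press (a point): where to press the wide charging hatch: on its upper face, midway along its width, among the ribs (1 mm high, along the free edge), 60 mm from the hinge line and 20 mm from the free edge. Moves with the hatch; shut, it is 105 mm above the table. A flat area of about 38 mm along pack x by 80 mm along y around it may be pressed.
- hatch_hinge (a point): middle of the hinge line of the wide charging hatch, 100 mm above the table; the line runs along this frame's y axis
- hatch (a joint): angle of the wide hatch, rad: about 0 (up to 0.01) shut, latched, flush; negative pressed in (hard stop at -0.13, about 8 mm at the press point); 1.3 fully open. Pressed past about -0.08 (3 to 4 N, then the stop) and let go, its spring lifts it in about a second to 1.3, where it stays, free edge 180 mm above the table. It leans lightly on a finger in its way. Pushed fully down again, it latches shut.
- hatch_pin (a joint): sideways position, m, of the wide hatch's small steel latch pin, hidden under the hatch; never to be touched. 0 while latched, about -0.006 when the hatch is pressed in to release it, about 0.0025 once it has sprung up. It passes 0.004 only if the opened hatch is pushed nearly shut again.
- fuse_door_press (a point): the same kind of point on the narrow fuse door (not to be pressed): on its upper face, 60 mm from its hinge line
- fuse_door (a joint): angle of the narrow fuse door, rad: 0 shut; the same push-push latch; it is to stay shut
- spool: bystander: wooden thread spool, 30 mm wide, 36 mm tall, standing loose on the pack's top, behind the hatches near the carrying handle; origin at the centre of its underside
- star: bystander: flat dark-red star ornament, 85 mm across, 12 mm thick, lying on the table beside the pack; origin at the centre of its underside
- driver: bystander: screwdriver 150 mm long lying on the table beside the pack; origin at its underside, x axis along the tool
- sequin_tub: bystander: closed round dark-red tub with a white lid, 72 mm wide, 62 mm tall; origin at the centre of its underside
- glue: bystander: white bottle, 42 mm wide, 115 mm tall; origin at the centre of its underside
- mug: bystander: white mug, 80 mm wide, 90 mm tall; origin at the centre of its underside
- tape: bystander: ring-shaped roll of tape lying flat, 84 mm wide, 22 mm tall; origin at the centre of its underside

How it is judged:
By the outcome, as a careful person would: the job done as asked, in the order asked, and still so for the second after the job is handed in, with the robot touching nothing.
It also fails if it takes over 38 s, if anything falls off the work surface, if the arm or the gripper's body presses on something with over 40 N, if the wrist force passes 120 N, or if a joint passes its speed limit or range.

## Working session

There is one attempt and no reset: what is moved stays moved. The work goes in short steps, Python scripts to look and compute and a shell command to move; the robot and the scene stay as the last step left them, time stands still between calls to the robot, and variables do not carry over. Pictures are saved under pics/ and viewed, and the job is handed in when it is done.

```bash
mkdir -p pics; python3 - <<'E'
from station import *
import cv2
for n in("top","side"):
    cv2.imwrite(f"pics/{n}0.png",get_image(n)[:,:,::-1]); print(n,camera_params(n))
s=read_state(); print(s["t"],s["position"],s["eef_rot"],s["wrist_force"],s["width"])
E
```

```text
top {'vfov': 42.39972841412227, 'cx': 252.36751708683812, 'cy': 185.7823684073328, 'k1': -0.1081316770354675, 'rvec': array([ 2.16269053, -2.21163715,  0.07130203]), 'tvec': array([0.01838712, 0.54359403, 1.36390116])}
side {'vfov': 42.041034158300164, 'cx': 252.07836406230007, 'cy': 193.729104190957, 'k1': -0.03825162055986499, 'rvec': array([ 2.32671034, -0.54730058,  0.22382542]), 'tvec': array([-0.48465727,  0.23710531,  1.62050675])}
0.1 [ 0.1971217  -0.51296666  0.23022969] [[-5.53950960e-04  3.58639165e-01 -9.33476107e-01]
 [ 1.97659227e-03 -9.33474034e-01 -3.58639542e-01]
 [-9.99997893e-01 -2.04377037e-03 -1.91784563e-04]] [ 0.22852973 -0.30816483  0.47369605] 0.0852765646328835
```

View pics/top0.png

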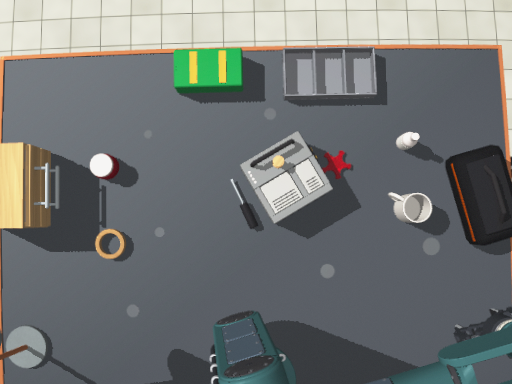

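View pics/side0.png

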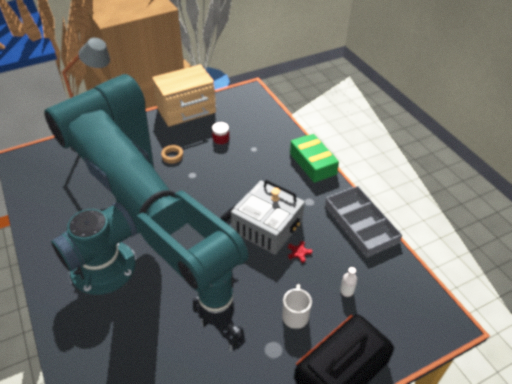

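The top view shows the pack at about (287,177) with its handle at the far upper left. The wide hatch is on the left at (281,195), the fuse door is on the right at (311,177), and the spool is at (279,161). I'll zoom in to find the corners.

```bash
cat > h.py <<'E'
import numpy as np,cv2
from station import camera_params
def cam(n,shape=(384,512)):
    p=camera_params(n); f=192/np.tan(np.radians(p["vfov"]/2))
    R=cv2.Rodrigues(p["rvec"])[0]; return p,f,R,p["tvec"]
def proj(n,X):
    p,f,R,t=cam(n); c=np.atleast_2d(X)@R.T+t; s=c[:,:2]/c[:,2:]; r2=(s**2).sum(1,keepdims=True)
    return s*(1+p["k1"]*r2)*f+[p["cx"],p["cy"]]
def ray(n,uv):
    p,f,R,t=cam(n); d=(np.atleast_2d(uv)-[p["cx"],p["cy"]])/f; s=d.copy()
    for _ in range(20): s=d/(1+p["k1"]*(s**2).sum(1,keepdims=True))
    return -R.T@t,np.c_[s,np.ones(len(s))]@R
def onz(n,uv,z):
    o,d=ray(n,uv); return o+d*((z-o[2])/d[:,2:])
E
python3 - <<'E'
import cv2
a=cv2.imread("pics/top0.png")[122:232,227:367]
cv2.imwrite("pics/topz.png",cv2.resize(a,None,fx=5,fy=5,interpolation=cv2.INTER_CUBIC))
a=cv2.imread("pics/side0.png")[165:275,215:335]
cv2.imwrite("pics/sidez.png",cv2.resize(a,None,fx=5,fy=5,interpolation=cv2.INTER_CUBIC))
E
```

```text
(no output)
```

View pics/topz.png

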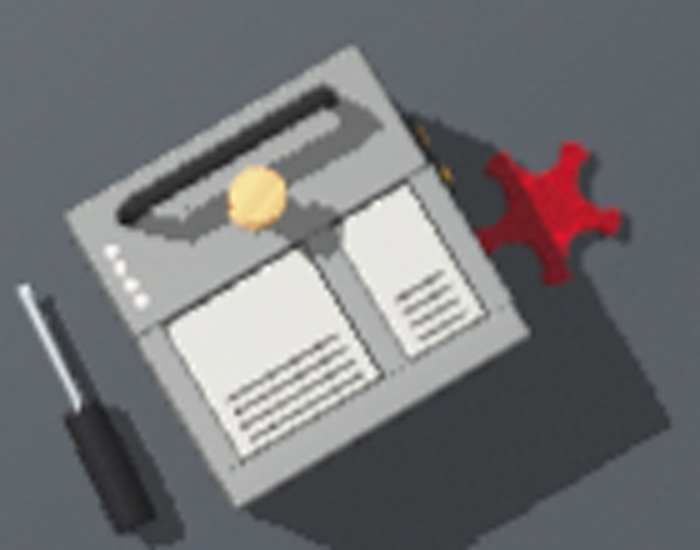

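View pics/sidez.png

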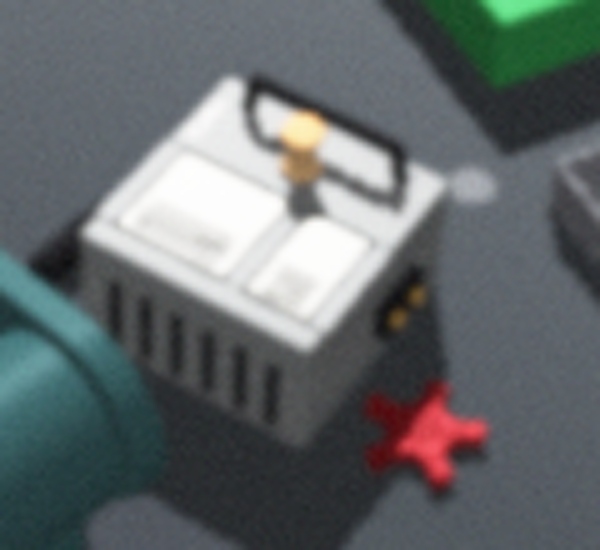

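The zoomed top view shows the pack's top corners at (65,215), (353,45), (528,332) and (238,505). The wide hatch's corners are at (165,325), (300,248), (380,378) and (240,462). Next I'll fit the pose and check it against the side view.

```bash
python3 - <<'E'
from h import *
z=lambda P,o:np.array(o)+(np.array(P)+.5)/5-.5
# order: (+x,+y),(+x,-y),(-x,-y),(-x,+y)
pt=z([(65,215),(353,45),(528,332),(238,505)],(227,122)); ht=z([(165,325),(300,248),(380,378),(240,462)],(227,122))
ps=z([(232,78),(447,187),(308,350),(88,228)],(215,165)); hs=z([(183,150),(288,200),(228,275),(118,222)],(215,165))
M=np.array([(90,90),(90,-90),(-90,-90),(-90,90)])/1e3; H=np.array([(12,74),(12,-10),(-68,-10),(-68,74)])/1e3
def fit(m,w):
    a=m-m.mean(0); b=w-w.mean(0); th=np.arctan2((a[:,0]*b[:,1]-a[:,1]*b[:,0]).sum(),(a*b).sum())
    R=np.array([[np.cos(th),-np.sin(th)],[np.sin(th),np.cos(th)]]); t=w.mean(0)-R@m.mean(0)
    return R,t,th,np.abs(m@R.T+t-w).max()
for n,P,Q in(("top",pt,ht),("side",ps,hs)):
    w=onz(n,np.r_[P,Q],.105)[:,:2]
    print(n,"edges",np.linalg.norm(np.diff(w[:4],axis=0),axis=1).round(3),np.linalg.norm(np.diff(w[4:],axis=0),axis=1).round(3))
    R,t,th,e=fit(np.r_[M,H],w); print("origin",t.round(4),"yaw",th.round(4),"err",e.round(4),"press",(R@[-.048,.032]+t).round(4),"from hatch only",(w[4:].mean(0)+R@[-.02,0]).round(4))
    print("spool",)
E
```

```text
top edges [0.177 0.177 0.177] [0.082 0.08  0.085]
origin [ 0.5604 -0.0821] yaw 0.5131 err 0.003 press [ 0.5029 -0.0777] from hatch only [ 0.5021 -0.0777]
spool
side edges [0.177 0.172 0.176] [0.084 0.078 0.086]
origin [ 0.5587 -0.0857] yaw 0.4981 err 0.0065 press [ 0.5012 -0.0805] from hatch only [ 0.5012 -0.0798]
spool
```

```bash
python3 - <<'E'
from h import *
from station import *
s=read_state();R=np.array(s["eef_rot"])
for T in((.5025,-.0785,.215),(.5025,-.0785,.130)): print((R.T@(np.array(T)-s["position"])).round(4))
th=.51;print("spool",onz("top",[[227+256/5,122+197/5]],.141))
print("tool y vs pack y",R[:2,1]@[-np.sin(th),np.cos(th)])
E
```

```text
[ 0.0159 -0.296  -0.4409]
[ 0.1009 -0.2958 -0.4409]
spool [[ 0.59658947 -0.06111404  0.141     ]]
tool y vs pack y -0.9897638165076447
```

```bash
python3 -m crank '[[[0,0,0],[0,-0.030,-0.045],255],[[0,0,0],[0,-0.060,-0.090],255],[[0,0,0],[0,-0.090,-0.135],255],[[0,0,0],[0,-0.120,-0.180],255],[[0,0,0],[0,-0.150,-0.224],255]]'
```

```text
t: 0.72
position: [0.3531, -0.2913, 0.2308]
eef_rot: [[-0.0, 0.358, -0.934], [0.0, -0.934, -0.358], [-1.0, -0.001, 0.0]]
wrist_force: [0.6, -0.0, -0.2]
width: -0.0002
```

```bash
python3 -m crank '[[[0,0,0],[0.004,-0.036,-0.050],255],[[0,0,0],[0.010,-0.072,-0.100],255],[[0,0,0],[0.016,-0.108,-0.155],255],[[0,0,0],[0.040,-0.140,-0.205],255],[[0,0,0],[0.060,-0.146,-0.217],255]]'; python3 - <<'E'
from h import *
from station import *
s=read_state();R=np.array(s["eef_rot"])
print(s["t"],s["position"],s["wrist_force"],s["width"],R.round(3)); print((R.T@(np.array((.5025,-.0785,.125))-s["position"])).round(4))
a=get_image("top");cv2.imwrite("pics/t1.png",cv2.resize(a[122:232,227:367,::-1],None,fx=5,fy=5))
a=get_image("side");cv2.imwrite("pics/s1.png",cv2.resize(a[135:275,195:335,::-1],None,fx=4,fy=4))
E
```

```text
t: 1.35
position: [0.5039, -0.0759, 0.1702]
eef_rot: [[-0.0, 0.363, -0.932], [0.001, -0.932, -0.363], [-1.0, -0.001, -0.0]]
wrist_force: [-0.4, -1.1, 0.1]
width: -0.0004
1.35 [ 0.50385264 -0.07589286  0.17017726] [-0.4042574  -1.05653987  0.07185971] -0.0004375378399125812 [[-0.     0.363 -0.932]
 [ 0.001 -0.932 -0.363]
 [-1.    -0.001 -0.   ]]
[0.0452 0.002  0.0022]
```

View pics/t1.png

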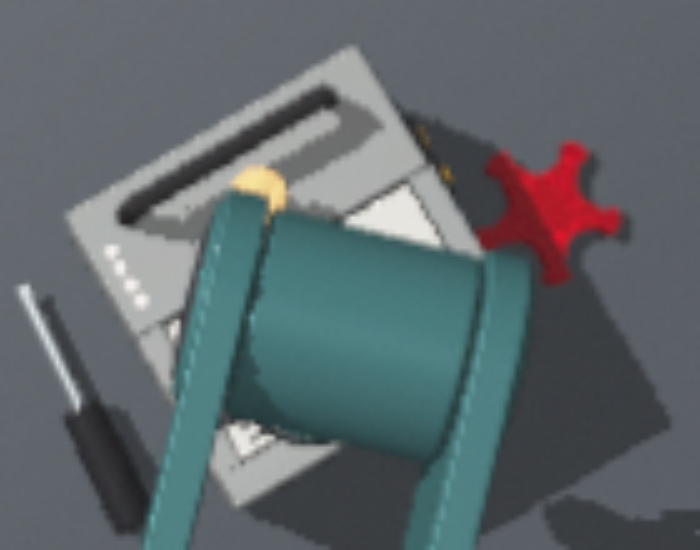

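View pics/s1.png

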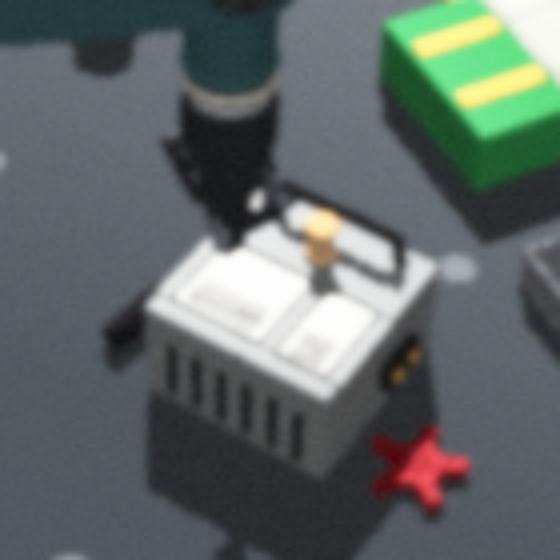

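In the top view the arm covers the hatch. In the side view the shut fingertips are at about (230,245) in the crop. I'll check that the TCP projects there.

```bash
python3 - <<'E'
from h import *
p=proj("side",[(.5039,-.0759,.1702),(.5025,-.0785,.105)]); print((p-[195,135])*4)
E
```

```text
[[229.02853117 243.42798143]
 [228.65066283 300.27351347]]
```

```bash
python3 -m crank '[[[0,0,0],[0.015,0.001,0.001],255],[[0,0,0],[0.030,0.002,0.002],255],[[0,0,0],[0.045,0.002,0.002],255],[[0,0,0],[0.056,0.002,0.002],255],[[0,0,0],[0.059,0.002,0.002],255]]'
```

```text
t: 2.08
position: [0.5009, -0.0817, 0.1112]
eef_rot: [[-0.002, 0.358, -0.934], [0.0, -0.934, -0.358], [-1.0, -0.001, 0.001]]
wrist_force: [-0.1, -0.2, -0.3]
width: -0.0001
```

The projection matches the picture. I'll correct the 3 mm sideways offset and then ease down.

```bash
python3 -m crank '[[[0,0,0],[0,-0.002,-0.0025],255],[[0,0,0],[0.002,-0.002,-0.0025],255],[[0,0,0],[0.004,-0.002,-0.0025],255],[[0,0,0],[0.006,-0.002,-0.0025],255],[[0,0,0],[0.008,-0.002,-0.0025],255]]'
```

```text
t: 2.7
position: [0.5033, -0.0789, 0.1046]
eef_rot: [[0.0, 0.359, -0.933], [-0.0, -0.933, -0.359], [-1.0, 0.0, -0.0]]
wrist_force: [-1.2, 0.6, 2.4]
width: 0.0001
```

```bash
python3 -m crank '[[[0,0,0],[0.001,0,0],255],[[0,0,0],[0.002,0,0],255],[[0,0,0],[0.003,0,0],255],[[0,0,0],[0.004,0,0],255],[[0,0,0],[0.005,0,0],255]]'
```

```text
t: 3.32
position: [0.5031, -0.0789, 0.0993]
eef_rot: [[-0.0, 0.359, -0.934], [-0.0, -0.934, -0.359], [-1.0, 0.0, 0.0]]
wrist_force: [-1.2, -0.5, 4.2]
width: 0.0003
```

```bash
python3 -m crank '[[[0,0,0],[0.0007,0,0],255],[[0,0,0],[0.0014,0,0],255],[[0,0,0],[0.002,0,0],255],[[0,0,0],[0.0025,0,0],255],[[0,0,0],[0.003,0,0],255]]'
```

```text
t: 3.95
position: [0.5033, -0.079, 0.098]
eef_rot: [[0.001, 0.359, -0.933], [-0.001, -0.933, -0.359], [-1.0, 0.001, -0.0]]
wrist_force: [-5.5, -0.6, 12.6]
width: 0.0003
```

The force rose to 12.6 N at about 7–8 mm of travel, so the hatch is on its stop. Now I'll let go, moving up and back toward pack −x.

```bash
python3 -m crank '[[[0,0,0],[-0.015,0,0],255],[[0,0,0],[-0.035,0.004,0.040],255],[[0,0,0],[-0.060,0.010,0.090],255],[[0,0,0],[-0.090,0.016,0.140],255],[[0,0,0],[-0.110,0.020,0.180],255]]'; python3 - <<'E'
from station import *
import cv2
a=get_image("side");cv2.imwrite("pics/s2.png",cv2.resize(a[135:275,195:335,::-1],None,fx=4,fy=4))
E
```

```text
t: 4.58
position: [0.3416, -0.1627, 0.2079]
eef_rot: [[0.003, 0.359, -0.933], [-0.002, -0.933, -0.359], [-1.0, 0.002, -0.002]]
wrist_force: [-0.2, -0.3, 0.8]
width: 0.0001
```

View pics/s2.png

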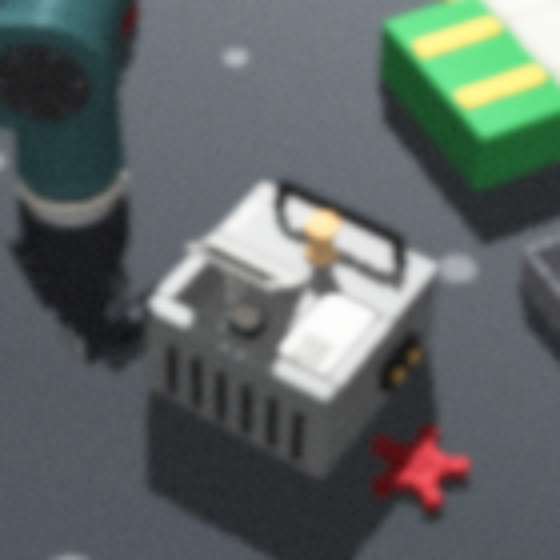

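The hatch is rising freely, with its edge at about (240,265) in the crop, and the hand is clear. I'll back off further and watch.

```bash
python3 -m crank '[[[0,0,0],[-0.01,0.025,0.010],255],[[0,0,0],[-0.02,0.050,0.020],255],[[0,0,0],[-0.02,0.075,0.030],255],[[0,0,0],[-0.02,0.10,0.040],255],[[0,0,0],[-0.02,0.10,0.040],255]]'
python3 -m crank '[[[0,0,0],[0,0,0],255],[[0,0,0],[0,0,0],255],[[0,0,0],[0,0,0],255],[[0,0,0],[0,0,0],255],[[0,0,0],[0,0,0],255]]'
cat > snap.py <<'E'
import sys,cv2,numpy as np
from station import *
n=sys.argv[1]
a=get_image("side")[135:275,195:335,::-1];b=get_image("top")[102:242,227:367,::-1]
cv2.imwrite(f"pics/w{n}.png",cv2.resize(np.hstack([a,b]),None,fx=2.8,fy=2.8)); print(read_state()["t"])
E
python3 snap.py 1
```

```text
t: 5.25
position: [0.3411, -0.2707, 0.2258]
eef_rot: [[-0.0, 0.357, -0.934], [0.001, -0.934, -0.357], [-1.0, -0.001, -0.0]]
wrist_force: [-0.1, -0.4, 0.3]
width: -0.0
t: 5.88
position: [0.3409, -0.2695, 0.2264]
eef_rot: [[0.0, 0.359, -0.933], [-0.0, -0.933, -0.359], [-1.0, 0.0, -0.0]]
wrist_force: [0.3, -0.3, 0.6]
width: -0.0001
5.975
```

View pics/w1.png

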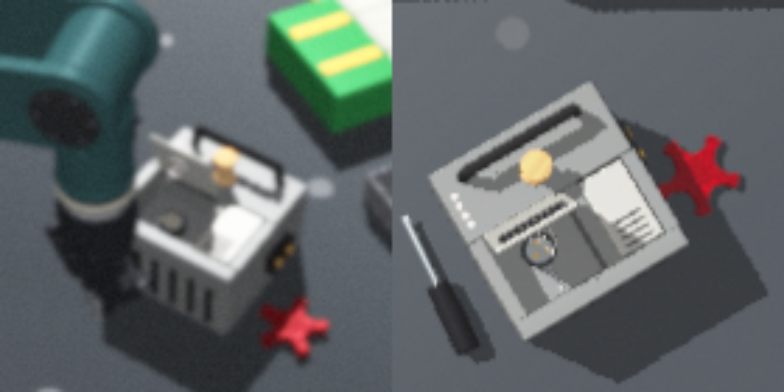

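Both views show the hatch standing nearly upright, the fuse door shut and the spool in place. Now I'll watch it for more than 3 s.

```bash
for i in 1; do :; done
python3 -m crank '[[[0,0,0],[0,0,0],255],[[0,0,0],[0,0,0],255],[[0,0,0],[0,0,0],255],[[0,0,0],[0,0,0],255],[[0,0,0],[0,0,0],255]]' >/dev/null
python3 -m crank '[[[0,0,0],[0,0,0],255],[[0,0,0],[0,0,0],255],[[0,0,0],[0,0,0],255],[[0,0,0],[0,0,0],255],[[0,0,0],[0,0,0],255]]' >/dev/null
python3 snap.py 2
python3 -m crank '[[[0,0,0],[0,0,0],255],[[0,0,0],[0,0,0],255],[[0,0,0],[0,0,0],255],[[0,0,0],[0,0,0],255],[[0,0,0],[0,0,0],255]]' >/dev/null
python3 -m crank '[[[0,0,0],[0,0,0],255],[[0,0,0],[0,0,0],255],[[0,0,0],[0,0,0],255],[[0,0,0],[0,0,0],255],[[0,0,0],[0,0,0],255]]' >/dev/null
python3 -m crank '[[[0,0,0],[0,0,0],255],[[0,0,0],[0,0,0],255],[[0,0,0],[0,0,0],255],[[0,0,0],[0,0,0],255],[[0,0,0],[0,0,0],255]]'
python3 -m crank '[[[0,0,0],[0,0,0],255],[[0,0,0],[0,0,0],255],[[0,0,0],[0,0,0],255],[[0,0,0],[0,0,0],255],[[0,0,0],[0,0,0],255]]'
python3 snap.py 3
python3 - <<'E'
import cv2,numpy as np
a=[cv2.imread(f"pics/w{i}.png") for i in(1,2,3)]
print([(cv2.absdiff(a[i],a[2])>40).any(2).sum() for i in(0,1)])
E
```

```text
7.325
t: 9.2
position: [0.3409, -0.2697, 0.2263]
eef_rot: [[0.0, 0.359, -0.933], [-0.0, -0.933, -0.359], [-1.0, 0.0, 0.0]]
wrist_force: [-1.0, -0.3, -0.4]
width: -0.0002
t: 9.82
position: [0.3409, -0.2697, 0.2263]
eef_rot: [[0.0, 0.359, -0.933], [-0.0, -0.933, -0.359], [-1.0, 0.0, 0.0]]
wrist_force: [-0.9, 0.2, -0.5]
width: -0.0002
9.925
[np.int64(0), np.int64(0)]
```

View pics/w3.png

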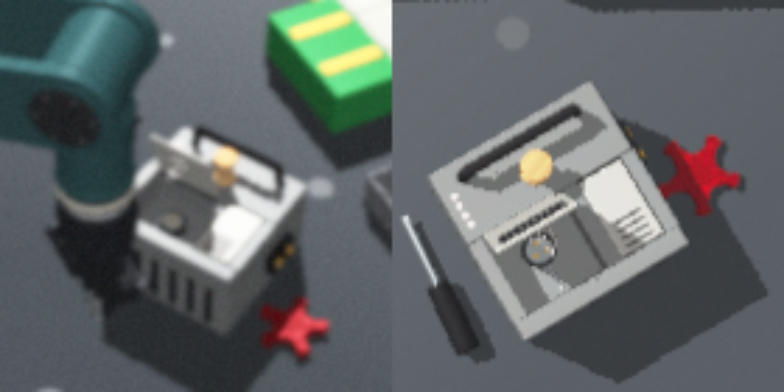

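View pics/w2.png

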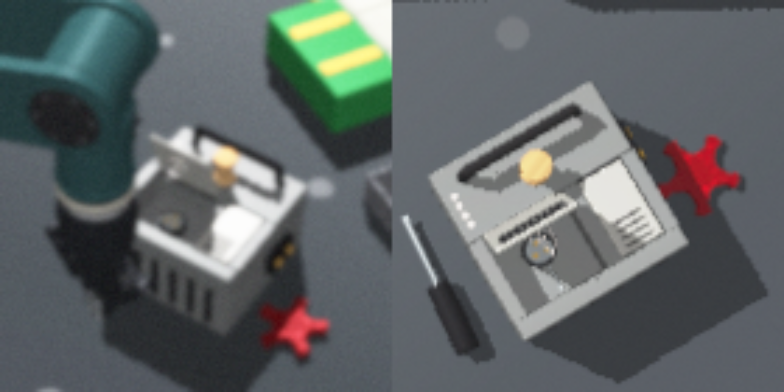

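The pictures from t = 5.98, 7.33 and 9.93 s are identical, and the spool is where it was at the start. One last check of the hatch angle, then I'll hand in.

```bash
python3 - <<'E'
from h import *
R=lambda t:np.array([[np.cos(t),-np.sin(t)],[np.sin(t),np.cos(t)]])
for a in(1.1,1.2,1.3):
    X=[np.r_[R(.51)@[.012-.08*np.cos(a)+0,y]+[.5602,-.083],.1+.08*np.sin(a)+.004*np.cos(a)] for y in(.074,-.010)]
    p=proj("top",X);q=proj("side",X); print(a,((p-[227,102])*2.8+[392,0]).round(),((q-[195,135])*2.8).round())
from station import *
close_job()
E
```

```text
1.1 [[505. 268.]
 [587. 220.]] [[142. 144.]
 [202. 173.]]
1.2 [[501. 261.]
 [583. 213.]] [[146. 138.]
 [206. 168.]]
1.3 [[497. 254.]
 [578. 205.]] [[149. 133.]
 [210. 162.]]
the job is handed in; nothing more can be done
```

The charging hatch is open and stayed open by itself, and the job is handed in.

- **Press:** I shut the fingers and pressed the ribbed edge once, slowly. It met its stop about 7–8 mm down, with 12.6 N upward on the wrist.
- **Release:** I let go up and back. The hatch was already rising freely 0.6 s later, and I moved the hand well clear.
- **Staying open:** Pictures from both cameras at t = 5.98, 7.33 and 9.93 s show no change, so it stood open for nearly 4 s untouched. Its free edge is close to where a 1.3 rad opening should put it.
- **Everything else nearby:** The fuse door is shut. The spool is where it started, and the star and screwdriver look undisturbed. I did not re-check the mug, glue, tub and tape, as the arm only passed above 0.2 m on that side.

**Disagreement:** the two cameras' estimates of the press point differed by about 2–3 mm. I pressed between them, and both lie well inside the area that may be pressed.

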